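Start-of-shift check of a welding positioner's emergency stop

TASK

Do the start-of-shift check of the emergency stop on the welding positioner's control station, with the fingertips and without gripping anything: push the mushroom button all the way in so that it latches, take the fingers off to see that it stays in, then push a lobe of its head round clockwise until it springs out, and let it turn home. Then press the round reset button beside it right down and let it come back up. The station only stands on the bench: do not shove, tip or lift it, and leave its selector switch and everything else on the bench as they are.

Things in the scene. Friction and masses are not known exactly. Their poses are not given: they have to be found in the camera images.
- station: Control station standing loose on the bench, 4 kg: grey box 90 (its x) by 230 mm (its y) on a foot plate 130 x 260 x 10 mm; top face 75 mm above the bench. Origin: centre of the underside, z up. On its line x = 0: mushroom stop at y = +65 mm, reset button at y = -25, selector at y = -80. A 10 mm thick stub antenna stands at x = 53, y = -95 mm, up to 120 mm above the bench.
- estop_top (a point): Top of the mushroom stop, on its axis, 117 mm above the bench when out; it sinks and turns with the head (axes as the station's when the head is home). The head is a domed hub of 24 mm radius with three lobes like a star knob; white arrows on the dome show the way to twist. Under it: a 28 mm thick neck and a bezel of 24 mm radius, 5 mm high, on the box.
- lobe_tip (a point): End of one lobe of the mushroom head, 36 mm from its axis, at mid-height; it sinks and turns with the head. At home this lobe points to the station's +y, the other two 120 degrees either side of it. Each lobe is 16 mm wide with a round end; its flanks are upright, from 9 mm below to 6 mm above this point, which is 100 mm above the bench when out.
- estop (a joint): How far the mushroom stop is pushed in, m: 0 out, 0.009 right in. A spring pushes it out; pushing it in takes about 10 N. Past 0.0065 it latches, and when let go it stays at 0.006; only twisting releases it.
- estop_turn (a joint): How far the mushroom head is twisted clockwise seen from above, rad: 0 home, 1.05 the end stop. A spring turns it home (0.05 N m at home, 0.12 at 0.9 rad). At about 0.65 the latch lets go and the head springs out; it turns home when the finger leaves it.
- reset_top (a point): Centre of the top of the reset push button, a plain round cap 26 mm across that stands 17 mm above the box (11 mm above its 33 mm bezel), 92 mm above the bench, at station x 0, y -25 mm.
- reset (a joint): How far the reset button is pressed, m: 0 up, 0.005 right down. A spring brings it back; right down takes about 5 N.
- selector (a joint): Angle of the selector switch (a bar handle 30 x 9 mm, 25 mm high over the box, at station x 0, y -80 mm), rad: 0 at the start; to be left alone.
- magnet: three-sided welding magnet lying flat, about 95 mm a side, 16 mm thick; origin: centre of its underside; a bystander, to be left where it is
- tape: roll of tape lying flat, 100 mm across, 25 mm high; origin: centre of its underside; a bystander, to be left where it is
- spray: spray can standing upright, 58 mm across, 150 mm tall; origin: centre of its underside; a bystander, to be left where it is
- tube: offcut of square steel tube lying flat, 100 x 40 x 40 mm; origin: centre of its underside; a bystander, to be left where it is
- hammer: hammer lying flat, 260 mm long; origin: centre of its underside; a bystander, to be left where it is
- brush: wire brush lying flat, 240 mm long; origin: centre of its underside; a bystander, to be left where it is

How it is judged (in metres and radians):
On the way, in this order (a step that is already met when the one before it is completed fails the run):
1. the mushroom stop is in and stays latched with the fingers off the station (value of joint estop above 0.0052 m and contact force between the fingers and station below 0.5 N), for 0.2 s.
2. its head is twisted clockwise (value of joint estop_turn above 0.5 rad), for 0.02 s.
3. it has sprung back out and turned home (value of joint estop below 0.0015 m and value of joint estop_turn below 0.15 rad), for 0.2 s.
4. the reset button is pressed down (value of joint reset above 0.0035 m), for 0.05 s.
At the end, for the whole second after the job is handed in: the mushroom stop is out (within 1.5 mm) and its head home (within 0.15 rad), the reset button is up (within 1 mm), the selector is unturned (0.25 rad), the station stands at rest within 20 mm of where it was, and every bystander is within 25 mm of where it was (all of step 3 and value of joint reset below 0.001 m and value of joint selector below 0.25 rad and not (distance of station from where it was at the start of the episode above 0.02 m or height (world z) of station above 0.01 m or angle between station's own z axis and vertical above 0.06 rad) and not (distance of any of magnet, tape, spray, tube, hammer, brush from where it was at the start of the episode above 0.025 m) and linear speed of station below 0.01 m/s); the robot touches nothing.
It fails at once if a control is gripped or forced: the fingers load the station with over 30 N in all while neither the mushroom nor the reset button is being held right down (contact force between the fingers and station above 30 N and value of joint estop below 0.0075 m and value of joint reset below 0.004 m).
It fails at once if the station is shoved more than 20 mm, tipped or lifted (distance of station from where it was at the start of the episode above 0.02 m or height (world z) of station above 0.01 m or angle between station's own z axis and vertical above 0.06 rad).
It fails at once if the reset button is pressed while the mushroom stop is still in (value of joint estop above 0.004 m and value of joint reset above 0.003 m).
It fails at once if the selector switch is turned (value of joint selector above 0.25 rad).
It fails at once if a bystander is lifted, carried or pushed more than 25 mm (distance of any of magnet, tape, spray, tube, hammer, brush from where it was at the start of the episode above 0.025 m).
It also fails if it takes over 54 s, if anything falls off the work surface, if the arm or the gripper's body presses on something with over 40 N, if the wrist force passes 120 N, or if a joint passes its speed limit or range.

ROBOT

A 6-joint arm with a two-finger parallel gripper is mounted at the origin on the work surface. World frame = base frame: x ahead of the robot, y to its left, z up, the work surface at z = 0. Lengths are in mm, angles in rad, forces in N, time in s.
With the tool pointing down it reaches from about 325 to 775 mm from the base axis. Payload 9.3 kg.
Tool frame: the origin (TCP) lies midway between the tips of the shut fingers; the grasp point (between the pads) lies behind it (arm.hold_point_z is the z of the grasp point in the tool frame, in mm); z points along the fingers, y is the line along which they close (so a half turn about z gives the same grasp; the last joint's range is limited). The gripper opens to 85 mm and grips with 20 to 120 N. Pads are 22 mm wide; open, the fingers measure 114 mm over their backs; the gripper's body (76 mm by 85 mm) begins 54 mm behind the grasp point. The pads swing forward as they close: fully open they stand 13 mm farther back than shut.
Start: joints at [-1.276, 0.259, 0.021, 1.334, 0, 1.418], TCP at [238.134, -495.771, 231.279] pointing down, gripper open.
Joint ranges: [-3.04, 3.04], [-0.91, 1.82], [-1.04, 1.36], [-1.92, 1.95], [-1.52, 1.45], [-3.14, 3.14]. Speed limits (rad/s): [2.22, 2.22, 2.79, 3.14, 3.14, 3.14].

INTERFACE

Orientations are given as a rotation vector (axis times angle).
In Python, from rig import arm gives the robot as it stands. The module is installed in compiled form; this text tells all that it offers.
- The arm moves only by the shell command python3 -m pendant 'ROWS' [OPENING] [FORCE]. ROWS is JSON, one flat list of numbers, 6 for each row, row after row: the shift along the world's x, y, z in units of 50 mm (1.0 is 50 mm), then the turn, a rotation vector about the world's x, y, z in units of 8 degrees (1.0 is 8 degrees). In form: [tx, ty, tz, ax, ay, az, tx, ty, tz, ax, ay, az, ...]. A call has 1 to 5 rows; each row shifts and turns the commanded pose from where the row before left it; what a row does not reach is not made up. A row lasts 1/8 s, in which the tool goes at most 62.5 mm and 10.7 degrees, less where a joint would pass 70% of its speed; a pose out of reach is approached as far as the arm can. A call is refused whole if a number of a shift passes 1 or a number of a turn 1, either way. A call with a gripper value outside its range is refused whole. OPENING is the finger opening in mm, from 0 to 85.4, set as the call begins (- or left out, the last holds). The fingers move at their own pace and stop on an object; FORCE is the grip in N (left out, the last holds). Time passes only in rows, so rows that do not move let the fingers close. It gives the time, the measured TCP pose, the force, the opening and the grip force at its end, in the units of the state.
- arm.observe(): the state, without advancing time (a new reading comes with each control period).
- arm.snapshot(name): name is "scene" or "top" or "wrist"; returns the picture (420x560x3 uint8, red, green, blue); there is no depth.
- arm.camera_model(name): a dict with "K" (3x3 intrinsics, pixels), "rvec" (rotation vector, rad) and "tvec" (3), from world to camera coordinates, as OpenCV has them; the wrist camera has in their place "T_tool_cam" (4x4, takes a point from camera to tool coordinates, whose origin is the TCP and whose axes are the flange's). Camera axes: x right, y down, z forward; pixel columns grow to the right and rows downward; lengths in mm; the calibration is good to about 2 mm. The wrist camera is an equidistant fisheye: a pixel r from the principal point sees the ray r / f radians off the axis. A picture is of the moment at which its call begins: read the wrist's pose just before it. camera_model takes no time and is no camera call.
- arm.hand_in(): hands the job in; it is judged then, once.
The state is a dict: "clock": time; "q": joint angles; "joint_velocities": joint speeds; "joint_torque": joint torques, N m; "tcp_pos": TCP position; "orientation": TCP orientation; "ft_force": force on the tool from outside, world axes, zero at the start; "ft_torque": the same for the moment, N m; "gripper_width": opening from 0.0 (shut) to 1.0 (fully open); "gripper_force": force on a finger pad.
Only numpy, scipy, OpenCV 4.12 (cv2) and the standard library are available. Lean on these libraries where they do the work, as an engineer would, in place of code of your own. Each camera call takes 0.05 s, during which the arm holds its last target. There are 200 camera calls.

## Working session

There is one attempt and no reset: what is moved stays moved. The work goes in short steps, Python scripts to look and compute and a shell command to move; the robot and the scene stay as the last step left them, time stands still between calls to the robot, and variables do not carry over. Pictures are saved under pics/ and viewed, at most 10 in all, crops included, and the job is handed in when it is done.

```bash
mkdir -p pics; python3 - <<'E'
from rig import arm
import cv2
for n in("top","scene"):
    cv2.imwrite(f"pics/{n}0.png",arm.snapshot(n)[:,:,::-1]); print(arm.camera_model(n))
print(arm.observe(),arm.hold_point_z)
E
```

```text
{'K': array([[497.17534255,   0.        , 283.21585594],
       [  0.        , 497.17534255, 207.35564012],
       [  0.        ,   0.        ,   1.        ]]), 'rvec': array([ 2.25146988, -1.9629791 ,  0.20347927]), 'tvec': array([ -56.99328721,  518.08074756, 1566.56841804])}
{'K': array([[429.97661516,   0.        , 277.11898061],
       [  0.        , 429.97661516, 215.72035775],
       [  0.        ,   0.        ,   1.        ]]), 'rvec': array([ 2.36996231,  1.18759151, -0.32141198]), 'tvec': array([-322.30209741, -317.9341959 , 1902.54776158])}
{'clock': 0.1, 'q': array([-1.27558933e+00,  2.59134787e-01,  2.08332072e-02,  1.33367303e+00,
       -7.23053629e-06,  1.41822197e+00]), 'joint_velocities': array([ 7.27375848e-05,  3.40251408e-04,  1.82423067e-03, -1.80897398e-03,
       -1.38825773e-04,  1.10057612e-04]), 'joint_torque': array([ 6.44948814e-03, -5.56692660e+01,  3.45072091e+01,  1.16902526e-02,
       -1.05008658e-04, -3.49232596e-05]), 'tcp_pos': array([ 238.066619  , -495.53685509,  230.72546209]), 'orientation': array([-3.06203620e+00, -6.97250844e-01,  1.43159226e-04]), 'ft_force': array([-0.20082549,  0.04047738, -0.10661302]), 'ft_torque': array([ 0.02771126,  0.00631371, -0.02534662]), 'gripper_force': 0.0, 'gripper_width': 1.0020787065076062} -18.700000000000003
```

View pics/top0.png

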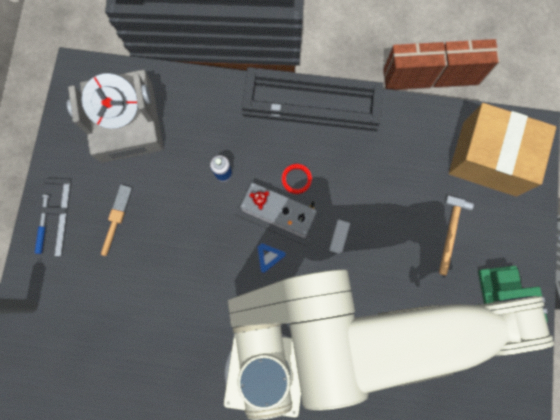

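View pics/scene0.png

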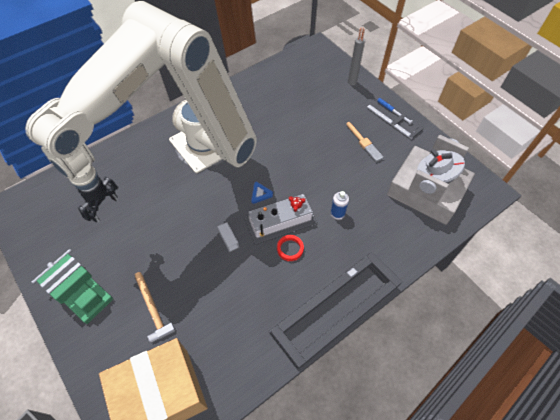

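The top view shows the station near (279,209), with the red mushroom at (259,198), the magnet below it, the tape above it, the spray can to its upper left and the tube to its right. I'll zoom in on it next.

```bash
python3 - <<'E'
import cv2
a=cv2.imread("pics/top0.png")[150:285,200:360]
b=cv2.imread("pics/scene0.png")[160:270,220:360]
cv2.imwrite("pics/c1.png",cv2.resize(a,None,fx=5,fy=4.4 and 4.4 and 4.4,interpolation=2) if 0 else cv2.resize(a,(711,600),interpolation=2))
cv2.imwrite("pics/c2.png",cv2.resize(b,(763,600),interpolation=2))
E
```

```text
(no output)
```

View pics/c1.png

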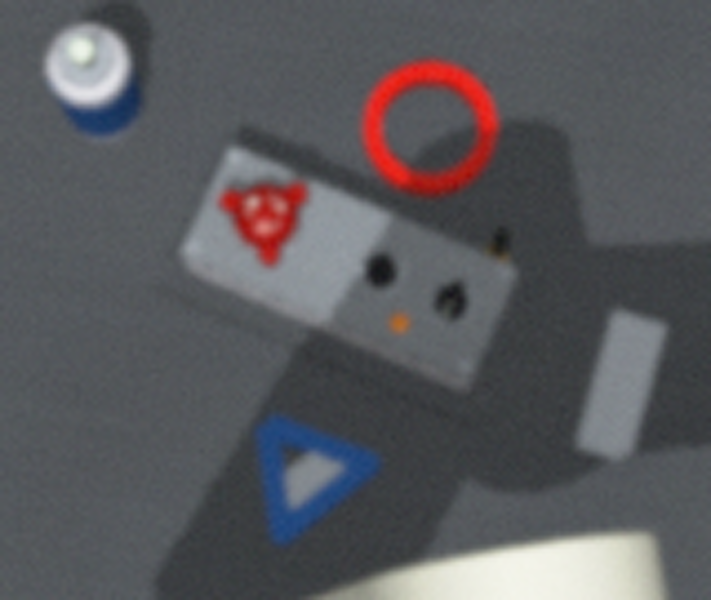

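The crop (scale 4.444, offset (200,150)) shows the mushroom centre at (265,215), with lobes at (225,200), (300,193) and (270,258). The reset is at (380,269) and the selector at (450,300). The box-top corners are (235,150), (180,252), (470,388) and (517,268).

```bash
cat > h.py <<'E'
import numpy as np,cv2
from scipy.optimize import least_squares
from scipy.spatial.transform import Rotation as R
from rig import arm
def st2w(p,P):  # p=(x,y,yaw)
    P=np.atleast_2d(P).astype(float);c,s=np.cos(p[2]),np.sin(p[2])
    return np.c_[p[0]+c*P[:,0]-s*P[:,1],p[1]+s*P[:,0]+c*P[:,1],P[:,2]]
def proj(n,W):
    m=arm.camera_model(n);return cv2.projectPoints(np.array(W,float),m['rvec'],m['tvec'],m['K'],None)[0][:,0]
def wproj(o,W):  # wrist fisheye
    m=arm.camera_model("wrist");T=m['T_tool_cam'];K=m['K']
    t=R.from_rotvec(o['orientation']).inv().apply(np.array(W)-o['tcp_pos'])
    c=(t-T[:3,3])@T[:3,:3]
    r=np.linalg.norm(c[:,:2],axis=1);th=np.arctan2(r,c[:,2])
    return c[:,:2]/r[:,None]*th[:,None]*[K[0,0],K[1,1]]+K[:2,2]
def ray(n,uv,z):
    m=arm.camera_model(n);Rm=cv2.Rodrigues(m['rvec'])[0]
    d=Rm.T@np.linalg.inv(m['K'])@[*uv,1];c=-Rm.T@m['tvec'];return (c+d*(z-c[2])/d[2]).round(1)
E
python3 - <<'E'
from h import *
s=160*1.0/711
px=np.array([(265,215),(380,269),(450,298),(235,150),(180,252),(470,388),(517,268)])*s+[200,150]
P=[(0,65,112),(0,-25,92),(0,-80,95),(45,115,75),(-45,115,75),(-45,-115,75),(45,-115,75)]
a=ray("top",px[0],115);b=ray("top",px[1],92)
d=a-b;y0=np.arctan2(d[1],d[0])-np.pi/2
f=least_squares(lambda p:(proj("top",st2w(p,P))-px).ravel(),[*a[:2],y0],x_scale=[1,1,.01])
p=f.x;print(p,np.degrees(p[2]));print((f.fun.reshape(-1,2)).round(1))
print(st2w(p,[(0,65,117),(0,-25,92),(0,101,100)]))
for n,c,z in[("spray",(85,52),150),("tape",(430,127),25),("tube",(622,385),40),("magnet",(310,480),16)]:print(n,ray("top",np.array(c)*s+[200,150],z))
m=arm.camera_model("wrist");print(m)
E
```

```text
[ 5.09059054e+02  2.76894997e+01 -2.84555423e-01] -16.303824758585854
[[ 0.   0. ]
 [ 0.2  0.6]
 [ 0.4  0.9]
 [-1.  -1.4]
 [-0.4  0.4]
 [ 0.  -1.1]
 [ 0.7  0.5]]
[[527.30655501  90.07562573 117.        ]
 [502.04078483   3.69483587  92.        ]
 [537.41286308 124.62794168 100.        ]]
spray [617.6 229.2 150. ]
tape [630.3 -16.9  25. ]
tube [ 452.6 -181.2   40. ]
magnet [355.2  35.5  16. ]
{'K': array([[325.1922621 ,   0.        , 272.0922427 ],
       [  0.        , 325.1922621 , 213.54589513],
       [  0.        ,   0.        ,   1.        ]]), 'T_tool_cam': array([[ 5.24117742e-04, -9.50458920e-01, -3.10849750e-01,
         7.92248523e+01],
       [ 9.99998478e-01,  1.01549303e-03, -1.41890884e-03,
        -1.66976406e-01],
       [ 1.66428032e-03, -3.10848533e-01,  9.50458005e-01,
        -1.43896837e+02],
       [ 0.00000000e+00,  0.00000000e+00,  0.00000000e+00,
         1.00000000e+00]])}
```

```bash
python3 -m pendant '[0.44,0.9,0,0,0,1, 0.44,0.9,0,0,0,1, 0.44,0.9,0,0,0,1, 0.44,0.9,0,0,0,1, 0.44,0.9,0,0,0,1]' 0 20
python3 -m pendant '[0.44,0.9,0,0,0,1, 0.44,0.9,0,0,0,0, 0.44,0.9,0,0,0,0, 0.44,0.9,0,0,0,0, 0.44,0.9,0,0,0,0]'
python3 -m pendant '[0.44,0.7,0,0,0,0, 0.44,0.6,0,0,0,0, 0,0,0,0,0,0]'
python3 - <<'E'
from h import *
o=arm.observe();cv2.imwrite("pics/w1.png",arm.snapshot("wrist")[:,:,::-1])
print(o['clock'],o['tcp_pos'],o['orientation'],np.degrees(R.from_rotvec(o['orientation']).as_matrix()))
p=[509.06,27.69,-.2846];print(wproj(o,st2w(p,[(0,65,117),(0,-25,92),(0,-80,100),(0,101,100),(31.2,47,100),(-31.2,47,100),(45,115,75),(-45,115,75),(-45,-115,75),(45,-115,75)])).round(0))
E
```

```text
clock: 0.72
tcp_pos: [348.5, -269.2, 231.1]
orientation: [-2.636, -1.709, -0.0]
ft_force: [0.9, -0.0, 1.0]
gripper_width: 0.001
gripper_force: 0.0
clock: 1.35
tcp_pos: [458.5, -44.2, 231.2]
orientation: [-2.515, -1.883, 0.0]
ft_force: [0.6, -0.8, -0.2]
gripper_width: -0.002
gripper_force: 0.0
clock: 1.72
tcp_pos: [502.8, 21.0, 230.6]
orientation: [-2.511, -1.886, 0.001]
ft_force: [-0.3, -0.6, -0.9]
gripper_width: 0.003
gripper_force: 0.0
1.725 [502.84152371  20.98618607 230.56797013] [-2.51110210e+00 -1.88636667e+00  9.94125764e-04] [[ 1.59576126e+01  5.50286961e+01 -5.96234952e-02]
 [ 5.50287284e+01 -1.59576014e+01  1.89795003e-02]
 [ 1.62261833e-03 -6.25503775e-02 -5.72957453e+01]]
[[279. 119.]
 [278. 218.]
 [277. 275.]
 [279.  76.]
 [315. 140.]
 [241. 140.]
 [328.  66.]
 [228.  65.]
 [235. 292.]
 [318. 292.]]
```

View pics/w1.png

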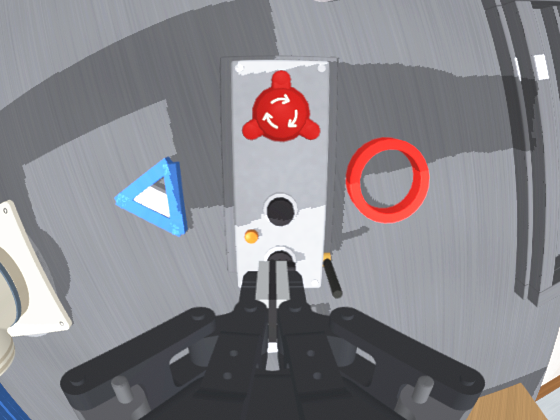

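In the wrist view the dome is at (281,113), the reset at (280,210) and the lobe ends at (281,71), (242,134) and (320,133). The top box corners are at (232,61) and (330,61), a few pixels from the prediction, so I'll refit with both cameras.

```bash
python3 - <<'E'
from h import *
o=dict(tcp_pos=np.array([502.84,20.99,230.57]),orientation=np.array([-2.5111,-1.88637,.00099]))
P=np.array([(0,65,112),(0,-25,92),(0,101,100),(31.2,47,100),(-31.2,47,100),(45,115,75),(-45,115,75),(45,-115,75)])
px=np.array([(281,113),(280,210),(281,71),(320,133),(242,134),(330,61),(232,61),(321,287)])
f=least_squares(lambda p:(wproj(o,st2w(p,P))-px).ravel(),[509,27.7,-.2846],x_scale=[1,1,.01],loss='soft_l1')
print(f.x,np.degrees(f.x[2]));print((wproj(o,st2w(f.x,P))-px).round(1))
print(st2w(f.x,[(0,65,117),(0,-25,92)]).round(1))
s=160/711
pt=np.array([(265,215),(380,269),(450,298),(235,150),(180,252),(470,388),(517,268)])*s+[200,150]
Q=[(0,65,112),(0,-25,92),(0,-80,95),(45,115,75),(-45,115,75),(-45,-115,75),(45,-115,75)]
print((proj("top",st2w(f.x,Q))-pt).round(1))
E
```

```text
[ 5.12810585e+02  3.19349240e+01 -2.81706596e-01] -16.1405990022689
[[ 0.4 -0.3]
 [ 0.3  2.8]
 [ 0.1 -0.8]
 [-2.1  1.5]
 [ 1.8  0.1]
 [-0.  -0.8]
 [-1.4 -1.5]
 [-0.1  0.6]]
[[530.9  94.4 117. ]
 [505.9   7.9  92. ]]
[[-1.2 -1.3]
 [-0.9 -0.8]
 [-0.8 -0.5]
 [-2.2 -2.6]
 [-1.5 -0.8]
 [-1.1 -2.5]
 [-0.5 -0.9]]
```

View pics/c2.png

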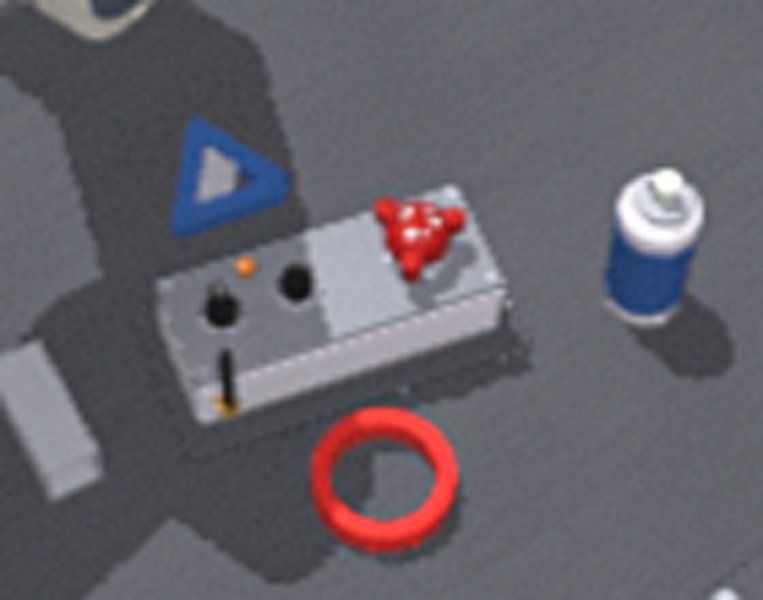

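```bash
python3 - <<'E'
from h import *
for p in([509.06,27.69,-.2846],[512.8,31.9,-.2817]):
    W=st2w(p,[(0,65,112),(0,-25,92),(45,115,75),(-45,115,75),(-45,-115,75),(45,-115,75)])
    print(((proj("scene",W)-[220,160])*5.45).round(0).tolist())
E
```

```text
[[406.0, 222.0], [284.0, 276.0], [494.0, 280.0], [446.0, 180.0], [142.0, 276.0], [183.0, 382.0]]
[[414.0, 223.0], [292.0, 277.0], [502.0, 281.0], [453.0, 180.0], [150.0, 277.0], [192.0, 383.0]]
```

```bash
python3 -m pendant '[0.28,0.74,0,0,0,0, 0.28,0.73,0,0,0,0, 0,0,-0.9,0,0,0, 0,0,-0.9,0,0,0, 0,0,0,0,0,0]'
python3 - <<'E'
from h import *
o=arm.observe();cv2.imwrite("pics/w2.png",arm.snapshot("wrist")[:,:,::-1])
print(o['tcp_pos'],o['orientation'])
p=[512.8,31.9,-.2817];print(wproj(o,st2w(p,[(0,65,117),(0,-25,92),(0,101,100),(31.2,47,100),(-31.2,47,100),(45,115,75),(-45,115,75)])).round(0).tolist(), wproj(o,[o['tcp_pos']]))
E
```

```text
clock: 2.4
tcp_pos: [527.8, 91.8, 138.9]
orientation: [-2.513, -1.88, 0.008]
ft_force: [0.1, 0.8, 0.9]
gripper_width: 0.003
gripper_force: 0.0
[527.83703362  91.82807902 138.87494662] [-2.51269691 -1.87986635  0.00808537]
[[277.0, 251.0], [277.0, 344.0], [277.0, 182.0], [326.0, 265.0], [228.0, 266.0], [346.0, 153.0], [208.0, 153.0]] [[273.39645725 275.35431325]]
```

View pics/w2.png

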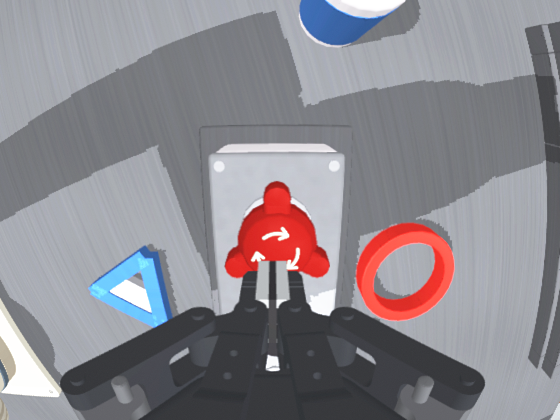

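The second wrist view confirms the refined pose: the lobe end is at (277,182) and the corners at (209,154) and (345,154), all as predicted.

```bash
python3 -m pendant '[0,0,0,0,0,0, 0.04,0.04,-0.2,0,0,0, 0,0,-0.15,0,0,0, 0,0,0,0,0,0, 0,0,0,0,0,0]'
```

```text
clock: 3.08
tcp_pos: [532.1, 94.7, 123.8]
orientation: [-2.515, -1.883, 0.0]
ft_force: [-1.0, 0.1, 0.1]
gripper_width: -0.002
gripper_force: 0.0
```

Now I'll press it in gently, from 124 to about 108 mm.

```bash
python3 -m pendant '[-0.02,0,-0.1,0,0,0, 0,0,-0.06,0,0,0, 0,0,-0.04,0,0,0, 0,0,-0.04,0,0,0, 0,0,0,0,0,0]'
```

```text
clock: 3.7
tcp_pos: [531.1, 94.7, 111.9]
orientation: [2.514, 1.883, 0.0]
ft_force: [0.1, -0.9, 0.5]
gripper_width: 0.0
gripper_force: 0.0
```

```bash
python3 -m pendant '[0,0,-0.03,0,0,0, 0,0,0,0,0,0]';python3 -m pendant '[0,0,-0.03,0,0,0, 0,0,0,0,0,0]'
```

```text
clock: 3.95
tcp_pos: [531.3, 94.8, 110.6]
orientation: [2.514, 1.883, 0.001]
ft_force: [-1.4, -0.5, 7.7]
gripper_width: 0.0
gripper_force: 3.7
clock: 4.2
tcp_pos: [531.3, 94.8, 109.2]
orientation: [2.514, 1.883, 0.001]
ft_force: [-1.9, -0.3, 8.2]
gripper_width: 0.003
gripper_force: 4.0
```

```bash
for i in 1; do python3 -m pendant '[0,0,-0.04,0,0,0, 0,0,0,0,0,0]'; done; python3 -m pendant '[0,0,-0.04,0,0,0, 0,0,0,0,0,0]'
```

```text
clock: 4.45
tcp_pos: [531.4, 94.8, 107.9]
orientation: [2.514, 1.883, 0.002]
ft_force: [-4.0, 0.3, 12.1]
gripper_width: -0.002
gripper_force: 6.7
clock: 4.7
tcp_pos: [531.8, 94.8, 107.7]
orientation: [2.513, 1.882, 0.005]
ft_force: [-8.3, -0.4, 28.5]
gripper_width: 0.002
gripper_force: 14.8
```

```bash
python3 -m pendant '[0,0,0.3,0,0,0, 0,0,0.6,0,0,0, 0,0,0,0,0,0, 0,0,0,0,0,0]'
python3 - <<'E'
from h import *
o=arm.observe();cv2.imwrite("pics/w3.png",arm.snapshot("wrist")[:,:,::-1])
print(o['tcp_pos'],o['ft_force'])
p=[512.8,31.9,-.2817]
print(wproj(o,st2w(p,[(0,101,94),(31.2,47,94),(45,115,75),(-45,115,75)])).round(0).tolist())
S=st2w(p,[(-28,104,88),(-19,104,88)]);print('start',S, (S[0]-o['tcp_pos'])/50,(S[1]-S[0])/50)
A=st2w(p,[(0,65,0)])[0,:2];v=S[1,:2]-A
for k in range(8):
    R2=lambda k:np.array([[np.cos(-k*np.pi/22.5),-np.sin(-k*np.pi/22.5)],[np.sin(-k*np.pi/22.5),np.cos(-k*np.pi/22.5)]])
    print(k,(A+R2(k)@v).round(1),((R2(k+1)@v-R2(k)@v)/50).round(3))
E
```

```text
clock: 5.2
tcp_pos: [530.9, 94.7, 149.1]
orientation: [-2.514, -1.883, 0.001]
ft_force: [-0.9, -0.2, 0.3]
gripper_width: 0.0
gripper_force: 0.0
[530.87907903  94.7267668  149.14438998] [-0.88064422 -0.20619456  0.29342613]
[[273.0, 182.0], [319.0, 259.0], [339.0, 156.0], [207.0, 156.0]]
start [[514.81450157 139.5844547   88.        ]
 [523.45975978 137.08255331  88.        ]] [-0.32129155  0.89715376 -1.2228878 ] [ 0.17290516 -0.05003803  0.        ]
0 [523.5 137.1] [0.12  0.012]
1 [529.5 137.7] [ 0.121 -0.005]
2 [535.5 137.5] [ 0.119 -0.021]
3 [541.5 136.4] [ 0.115 -0.038]
4 [547.2 134.5] [ 0.109 -0.053]
5 [552.7 131.8] [ 0.1   -0.068]
6 [557.7 128.4] [ 0.09  -0.081]
7 [562.2 124.4] [ 0.078 -0.093]
```

View pics/w3.png

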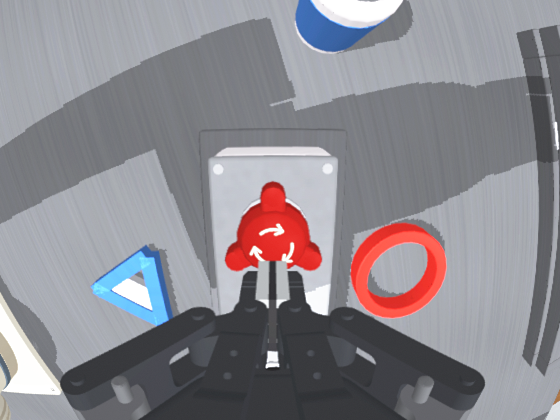

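The lobe end at (273,182) matches the latched height. I'll go down beside the lobe.

```bash
python3 -m pendant '[-0.32,0.9,0,0,0,0, 0,0,-0.5,0,0,0, 0,0,-0.5,0,0,0, 0,0,-0.2,0,0,0, 0,0,0,0,0,0]'
python3 -m pendant '[0,0,0,0,0,0, 0.09,-0.025,0,0,0,0, 0.08,-0.025,0,0,0,0, 0,0,0,0,0,0]'
```

```text
clock: 5.88
tcp_pos: [514.7, 139.6, 89.0]
orientation: [-2.514, -1.882, 0.003]
ft_force: [0.4, -0.5, 0.3]
gripper_width: -0.002
gripper_force: 0.0
clock: 6.38
tcp_pos: [523.8, 137.2, 89.9]
orientation: [-2.515, -1.883, -0.0]
ft_force: [-1.1, 0.2, 0.7]
gripper_width: 0.005
gripper_force: 0.7
```

```bash
python3 -m pendant '[0.12,0.012,-0.03,0,0,-1, 0.12,-0.005,0,0,0,-1, 0.12,-0.02,0,0,0,-1, 0,0,0,0,0,0]'
python3 -m pendant '[0.115,-0.038,0,0,0,-1, 0.11,-0.053,0,0,0,-1, 0,0,0,0,0,0]'
```

```text
clock: 6.88
tcp_pos: [541.7, 137.0, 88.3]
orientation: [-2.85, -1.321, -0.001]
ft_force: [-0.4, 2.9, 1.3]
gripper_width: -0.001
gripper_force: 1.7
clock: 7.25
tcp_pos: [553.3, 132.4, 88.4]
orientation: [-3.005, -0.915, -0.002]
ft_force: [0.9, 5.3, -0.1]
gripper_width: -0.002
gripper_force: 2.7
```

```bash
python3 -m pendant '[0.1,-0.068,0,0,0,-1, 0,0,0,0,0,0]'
python3 -m pendant '[0.09,-0.081,0,0,0,-0.9, 0,0,0,0,0,0]'
python3 - <<'E'
from h import *
o=arm.observe();print(o['q']);cv2.imwrite("pics/w4.png",arm.snapshot("wrist")[:,:,::-1])
E
```

```text
clock: 7.5
tcp_pos: [558.3, 129.1, 88.4]
orientation: [-3.061, -0.704, -0.002]
ft_force: [2.0, 5.4, 1.1]
gripper_width: 0.005
gripper_force: 2.8
clock: 7.75
tcp_pos: [562.8, 124.9, 88.4]
orientation: [-3.099, -0.51, -0.002]
ft_force: [0.9, 4.7, 0.1]
gripper_width: 0.001
gripper_force: 2.7
[ 7.25084394e-02  3.78953860e-01 -1.78562358e-01  1.01212703e+00
  7.38797904e-04  2.88775969e+00]
```

View pics/w4.png

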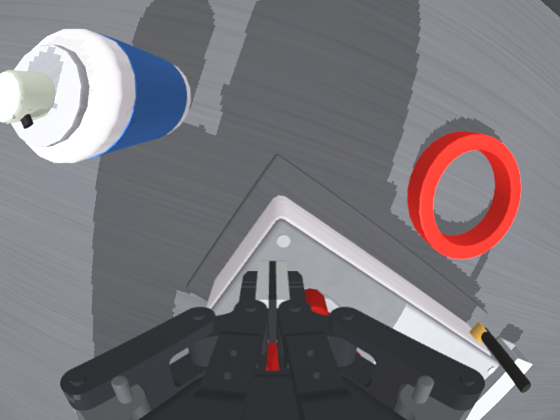

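The lobe at (318,300) lies right against the finger, about 0.9 rad round. I'll let it turn home by backing along the arc, then lift clear.

```bash
python3 -m pendant '[-0.09,0.081,0,0,0,0.9, -0.1,0.068,0,0,0,1, -0.11,0.053,0,0,0,1, -0.115,0.038,0,0,0,1, -0.12,0.02,0,0,0,1]'
python3 -m pendant '[-0.12,0.005,0,0,0,1, -0.12,-0.012,0,0,0,1, -0.17,0.05,0,0,0,0, 0,0,0,0,0,0, 0,0,0,0,0,0]'
python3 -m pendant '[0,0,0.8,0,0,0, 0,0,0.6,0,0,0, 0.3,-0.8,0,0,0,0, 0,-0.9,0,0,0,0, 0,0,0,0,0,0]'
python3 - <<'E'
from h import *
o=arm.observe();cv2.imwrite("pics/w5.png",arm.snapshot("wrist")[:,:,::-1])
p=[512.8,31.9,-.2817]
print(o['tcp_pos'],o['orientation'],wproj(o,st2w(p,[(0,101,100),(0,101,94),(31.2,47,100),(0,-25,92),(45,115,75),(-45,115,75)])).round(0).tolist())
print((st2w(p,[(0,-25,92)])-o['tcp_pos'])/50)
E
```

```text
clock: 8.43
tcp_pos: [535.3, 138.2, 88.4]
orientation: [-2.743, -1.53, -0.001]
ft_force: [0.4, 4.9, -1.0]
gripper_width: 0.001
gripper_force: 2.1
clock: 9.05
tcp_pos: [515.3, 139.6, 88.4]
orientation: [2.515, 1.882, 0.0]
ft_force: [0.3, -0.4, -0.2]
gripper_width: -0.002
gripper_force: 0.0
clock: 9.68
tcp_pos: [530.5, 52.3, 158.2]
orientation: [2.518, 1.878, -0.001]
ft_force: [0.1, 0.6, 0.9]
gripper_width: -0.004
gripper_force: 0.0
[530.53050482  52.25308811 158.18934082] [ 2.51790838e+00  1.87793952e+00 -5.91887628e-04] [[254.0, 116.0], [254.0, 116.0], [304.0, 200.0], [258.0, 290.0], [321.0, 96.0], [191.0, 98.0]]
[[-0.49360462 -0.88735388 -1.32378682]]
```

View pics/w5.png

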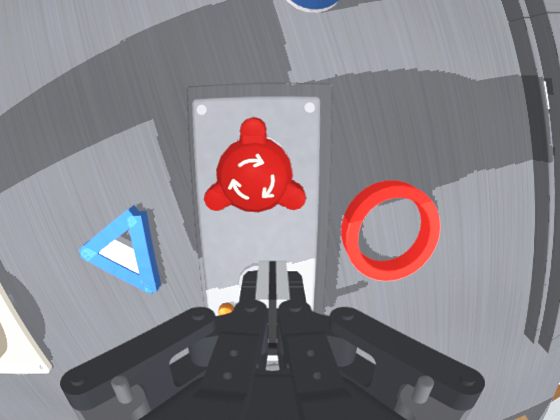

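The head is home, with its lobe end at (254,117), and the station hasn't moved. Before touching the reset I'll check that the head is really out, by comparing the red pixels with those in the initial fixed-camera pictures.

```bash
python3 - <<'E'
from h import *
def red(im,x0,x1,y0,y1):
    a=im[y0:y1,x0:x1].astype(float);w=np.clip(a[...,2]-1.5*np.maximum(a[...,0],a[...,1])-20,0,60)
    ys,xs=np.mgrid[y0:y1,x0:x1];return (w*xs).sum()/w.sum(),(w*ys).sum()/w.sum(),w.sum()/60
for n,b in(("scene",(285,308,192,214)),("top",(245,275,187,212))):
    new=arm.snapshot(n)[:,:,::-1];cv2.imwrite(f"pics/{n}1.png",new)
    print(n,red(cv2.imread(f"pics/{n}0.png"),*b),red(new,*b))
    p=[512.8,31.9,-.2817];print(np.diff(proj(n,st2w(p,[(0,65,110),(0,65,104)])),axis=0))
# wrist: silhouette check of dome at z, w3 (latched, known) and w5
p=[512.8,31.9,-.2817]
o=arm.observe()
for f,t,dz in(("w1",(502.84,20.99,230.57),0),("w3",(530.88,94.73,149.14),-6),("w5",o['tcp_pos'],0)):
    im=cv2.imread(f"pics/{f}.png").astype(float);m=(im[...,2]>120)&(im[...,1]<70)&(im[...,0]<70)
    oo=dict(tcp_pos=np.array(t),orientation=np.array([-2.5146,-1.8830,0]) if f!="w5" else o['orientation'])
    L=wproj(oo,st2w(p,[(0,65,105),(0,65,99)]))[0]
    m[:, :int(L[0])-60]=0;m[:,int(L[0])+60:]=0;m[:int(L[1])-70]=0;m[int(L[1])+30:]=0
    ys,xs=np.nonzero(m)
    for h in(0,-6):
        a=np.linspace(0,2*np.pi,60)
        Q=[(lx+8*np.cos(t2),ly+8*np.sin(t2),z+h) for lx,ly in((0,93),(24.2,51),(-24.2,51)) for t2 in a for z in(91,106)]
        W=wproj(oo,st2w(p,Q));print(f,h,'pred x',W[:,0].min().round(1),W[:,0].max().round(1),'y',W[:,1].min().round(1),'| obs',xs.min(),xs.max(),ys.min())
E
```

```text
scene (np.float64(295.9409732652448), np.float64(202.58230699909882), np.float64(110.96666666666667)) (np.float64(297.0438670313486), np.float64(203.996949295182), np.float64(79.21666666666667))
[[-0.05987104  0.84602526]]
top (np.float64(259.40154790499065), np.float64(198.45444355484386), np.float64(156.125)) (np.float64(nan), np.float64(nan), np.float64(0.0))
[[0.08250796 0.41591019]]
w1 0 pred x 241.5 319.8 y 69.4 | obs 243 319 71
w1 -6 pred x 242.2 318.8 y 70.3 | obs 243 319 71
w3 0 pred x 223.5 323.2 y 180.8 | obs 225 320 182
w3 -6 pred x 224.8 321.9 y 178.8 | obs 225 320 182
w5 0 pred x 206.1 307.8 y 119.8 | obs 204 305 118
w5 -6 pred x 207.9 306.9 y 119.5 | obs 204 305 118<stdin>:4: RuntimeWarning: invalid value encountered in scalar divide
```

```bash
python3 -m pendant '[-0.5,-0.89,0,0,0,0, 0,0,0,0,0,0, 0,0,0,0,0,0]'
python3 - <<'E'
from h import *
def red(im,x0,x1,y0,y1):
    a=im[y0:y1,x0:x1].astype(float);w=np.clip(a[...,2]-1.5*np.maximum(a[...,0],a[...,1])-20,0,60)
    ys,xs=np.mgrid[y0:y1,x0:x1];return (w*xs).sum()/w.sum(),(w*ys).sum()/w.sum(),w.sum()/60
n,b="scene",(285,308,192,214)
new=arm.snapshot(n)[:,:,::-1];print(red(cv2.imread("pics/scene0.png"),*b),red(new,*b))
cv2.imwrite("pics/s2.png",np.hstack([cv2.resize(i[180:230,270:320],(390,390),interpolation=2) for i in(cv2.imread("pics/scene0.png"),new)]))
p=[512.8,31.9,-.2817];o=arm.observe();print(o['tcp_pos'],(st2w(p,[(0,-25,92)])-o['tcp_pos'])/50)
E
```

```text
clock: 10.2
tcp_pos: [505.4, 11.0, 158.5]
orientation: [2.514, 1.884, 0.001]
ft_force: [0.7, -0.0, 0.9]
gripper_width: -0.001
gripper_force: 0.0
(np.float64(295.9409732652448), np.float64(202.58230699909882), np.float64(110.96666666666667)) (np.float64(296.050140891762), np.float64(202.87634675948948), np.float64(100.55))
[505.51501576  11.10841113 158.40816756] [[ 0.00670516 -0.06446035 -1.32816335]]
```

View pics/s2.png

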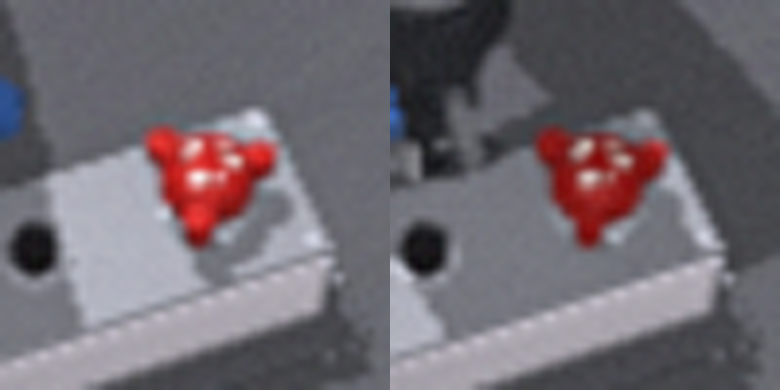

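Both scene crops show the head at the same place: the front lobe end is at (197,240) in each, so it is out and home. Now the reset.

```bash
python3 -m pendant '[0,-0.05,-0.6,0,0,0, 0,0,-0.4,0,0,0, 0,0,-0.16,0,0,0, 0,0,0,0,0,0, 0,0,0,0,0,0]'
python3 -m pendant '[0,0,-0.08,0,0,0, 0,0,-0.08,0,0,0, 0,0,-0.06,0,0,0, 0,0,0,0,0,0]'
```

```text
clock: 10.88
tcp_pos: [505.7, 7.9, 101.0]
orientation: [2.514, 1.883, 0.001]
ft_force: [-0.4, -0.6, 0.2]
gripper_width: 0.001
gripper_force: 0.0
clock: 11.38
tcp_pos: [505.3, 7.7, 89.3]
orientation: [2.515, 1.883, 0.0]
ft_force: [0.6, 1.1, 2.6]
gripper_width: -0.001
gripper_force: 1.7
```

```bash
python3 -m pendant '[0,0,-0.04,0,0,0, 0,0,0,0,0,0]'; python3 -m pendant '[0,0,-0.02,0,0,0, 0,0,-0.01,0,0,0, 0,0,0,0,0,0]'
```

```text
clock: 11.62
tcp_pos: [505.3, 7.7, 87.4]
orientation: [2.514, 1.883, 0.0]
ft_force: [-0.0, 0.9, 5.7]
gripper_width: 0.0
gripper_force: 2.4
clock: 12.0
tcp_pos: [505.3, 7.7, 86.9]
orientation: [2.514, 1.883, 0.001]
ft_force: [-2.9, 0.4, 15.2]
gripper_width: -0.004
gripper_force: 7.7
```

The reset is right down: it bottomed at 87 mm with 15 N. I'll lift, check and hand in.

```bash
python3 -m pendant '[0,0,0.4,0,0,0, 0,0,0.9,0,0,0, 0,0,0.9,0,0,0, 0,0,0,0,0,0, 0,0,0,0,0,0]'
python3 -m pendant '[0,0,0,0,0,0, 0,0,0,0,0,0, 0,0,0,0,0,0, 0,0,0,0,0,0]'
python3 -c "
from rig import arm
print(arm.hand_in())"
```

```text
clock: 12.62
tcp_pos: [504.7, 7.8, 195.0]
orientation: [-2.514, -1.883, 0.001]
ft_force: [-0.8, 0.2, -0.1]
gripper_width: -0.002
gripper_force: 0.0
clock: 13.12
tcp_pos: [505.1, 7.7, 195.6]
orientation: [-2.514, -1.883, 0.0]
ft_force: [-0.3, -0.2, 1.1]
gripper_width: 0.001
gripper_force: 0.0
the job is handed in; nothing more can be done
None
```

The emergency-stop check is done and handed in at about 13 s: the stop latched, twisted out and turned home, and the reset was pressed right down and released; I didn't take a picture after lifting off the reset, and the hand-in gave no verdict.

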